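# Pass a flat carton under the letter gauge

## Task

Check that the flat shipping carton passes as a letter: with the fingers, push it along the table into the wide mouth of the wooden letter gauge and on under its low metal bridge, until it lies square with its leading end fully home against the stop at the back. Only push it: keep it flat on the table, do not pick it up or tip it, and leave everything else where it stands.

Things in the scene. Friction and masses are not known exactly. Their poses are not given: they have to be found in the camera images.
- carton: flat plain cardboard shipping carton with a strip of paper tape along the middle of its top; 150 mm long (its x), 105 mm wide (its y), 22 mm high, rigid, about 0.25 kg, slides on the table. Origin at the centre of its underside. Starts flat on the table in front of the gauge's mouth, its +x end towards the gauge, askew by up to 0.3 rad and up to 30 mm to one side.
- letter_gauge: low wooden frame fixed to the table with an aluminium bridge bar across it. Origin on the table under the middle of the bridge; +x: the way the carton is pushed through. Bridge x -20 to +20 mm, underside 25, top 33 mm above the table. Cheeks 25 mm high from x = -20 to +105 mm, inside faces y = +-61 mm, outside +-77 mm. The carton's origin is at x = +20 mm when home.
- gauge_stop (a point): middle of the foot of the face of the gauge's wooden end stop (95 mm in +x from the gauge's origin; 25 mm high), which the carton's leading end shall meet; the carton's trailing end then sticks out 35 mm in front of the bridge. Axes as the gauge's.
- gauge_mouth (a point): middle of the gauge's open mouth, on the table (-47 mm in x from the gauge's origin), between the tips of two wooden guide wings, 22 mm high, that flare from a 117 mm wide throat at x = -20 out to tips at x = -47, y = +-80 mm (inside faces about +-77 mm). Axes as the gauge's.
- gift_small: small kraft parcel with a red ribbon, 69 x 86 x 57 mm, a bystander; origin under its centre
- stamp: wooden hand stamp with a turned knob, 32 x 44 x 68 mm high, a bystander; origin under its centre
- ink_pad: flat ink pad, 60 x 90 x 10 mm, a bystander; origin under its centre
- tape_roll: roll of tape lying flat, 98 mm across, 25 mm high, a bystander; origin under its centre
- tack_tin: small open round tin of tacks, 55 mm across, 21 mm high, a bystander; origin under its centre
- oval_box: small lidded oval wooden box, 64 x 86 x 42 mm, a bystander; origin under its centre

How it is judged:
At the end, for the whole second after the job is handed in: The carton lies flat and still on the table under the bridge, its leading end within 6 mm of the gauge's end stop, square to the gauge within 0.1 rad and within 16 mm of the channel's middle line (x of carton in the frame of letter_gauge between 0.014 and 0.025 m and y of carton in the frame of letter_gauge between -0.016 and 0.016 m and angle between the x axis of carton and the x axis of letter_gauge, either way round below 0.1 rad and height (world z) of carton below 0.005 m and angle between carton's own z axis and vertical below 0.04 rad and linear speed of carton below 0.01 m/s); the robot touches nothing.
It fails at once if the carton is lifted off the table (its origin more than 8 mm up) (height (world z) of carton above 0.008 m).
It fails at once if the carton is tipped by more than 0.1 rad (angle between carton's own z axis and vertical above 0.1 rad).
It fails at once if one of the things standing round the work is moved by more than 20 mm (distance of any of gift_small, stamp, ink_pad, tape_roll, tack_tin, oval_box from where it was at the start of the episode above 0.02 m).
It also fails if it takes over 64 s, if anything falls off the work surface, if the arm or the gripper's body presses on something with over 40 N, if the wrist force passes 120 N, or if a joint passes its speed limit or range.

## Robot

A 6-joint arm with a two-finger parallel gripper is mounted at the origin on a cart in front of the work surface, level with it; the furniture and walls round the work are solid. World frame = base frame: x ahead of the robot, y to its left, z up, the work surface at z = 0. Lengths are in m, angles in rad, forces in N, time in s.
With the tool pointing down it reaches from about 0.35 to 0.775 m from the base axis. Payload 5.5 kg.
Tool frame: the origin (TCP) lies at the very end of the fingers, on their centre line; the grasp point (between the pads) lies 19 mm behind it; x points along the fingers, y is the direction in which the jaws open and shut, and the axes are right-handed (so a half turn about x gives the same grasp; the last joint's range is limited). The gripper opens to 85 mm and grips with 20 to 120 N. Pads are 22 mm wide; open, the fingers measure 114 mm over their backs; the gripper's body (76 mm by 85 mm) begins 54 mm behind the grasp point. The pads swing forward as they close: fully open they stand 13 mm farther back than shut.
Start: joints at [1.075, 0.313, 0.046, 1.304, 0, 1.431], TCP at [0.2, 0.539, 0.202] pointing down, gripper open.
Joint ranges: [-2.76, 2.76], [-0.86, 1.69], [-1.03, 1.26], [-2.2, 2.34], [-1.47, 1.5], [-3.14, 3.14]. Speed limits (rad/s): [2.57, 2.57, 3.14, 3.14, 3.14, 3.14].

## Interface

Orientations are given as a unit quaternion [w, x, y, z].
In Python, from workcell import env gives the robot as it stands.
- The arm moves only by the tool servo_tool, never from a script. Its argument "increments" is a list of rows, each an object with "offset": the shift along the tool's x, y, z in cm, a list of three; "yaw": the turn about the tool's x in degrees. In form: [{"offset": [x, y, z], "yaw": yaw}, ...]. A call has exactly 8 rows; each row is the pose to reach, as a shift and turn from the pose commanded when the call began, along the tool's axes at that moment; what a row does not reach only later rows make up. A row lasts 1/10 s, in which the tool goes at most 50 mm and 8.59 degrees, less where a joint would pass 70% of its speed; a pose out of reach is approached as far as the arm can. A call with a gripper value outside its range is refused whole. "claw" is the opening, from 0 (shut) to 1 (fully open), set as the call begins (left out, the last holds). The fingers move at their own pace and stop on an object; "force" is the grip in N (left out, the last holds). Time passes only in rows, so rows that repeat a pose let the fingers close, or fill a call up. It gives the time, the measured TCP pose, the force and the opening at its end, in the units of the state.
- env.get_state(): the state, without advancing time (a new reading comes with each control period).
- env.read_camera(name): name is "scene" or "side" or "wrist"; returns (picture, depth): 400x640x3 uint8, red, green, blue; 400x640 float32, m along the optical axis (not along the pixel's ray), 0 where there is no reading.
- env.camera_model(name): a dict with "vertical_fov" (degrees; the focal length in pixels is half the picture's height over the tangent of half this angle, whatever the lens; pixels are square), "cx", "cy" (the principal point, pixels), "world_from_camera" (4x4, takes a point from camera to world coordinates). Camera axes: x right, y up, looking along -z (the intrinsics and any distortion apply to the point x, -y, -z); pixel columns grow to the right and rows downward; lengths in m; the calibration is good to about 2 mm. A picture is of the moment at which its call begins: read the wrist's pose just before it. camera_model takes no time and is no camera call; for the wrist camera it gives the pose at the moment of the call.
- env.hand_in(): hands the job in, once; it reports no verdict.
The state is a dict: "clock": time; "joint_pos": joint angles; "qvel": joint speeds; "tau": joint torques, N m; "tcp_pos": TCP position; "orientation": TCP orientation; "wrist_force": force on the tool from outside, world axes, zero at the start; "ft_torque": the same for the moment, N m; "finger_gap": finger opening in m.
Only numpy, scipy, OpenCV 4.12 (cv2) and the standard library are available. Lean on these libraries where they do the work, as an engineer would, in place of code of your own. Each camera call takes 0.05 s, during which the arm holds its last target.

## Working session

There is one attempt and no reset: what is moved stays moved. The work goes in short steps, Python scripts to look and compute and a tool call to move; the robot and the scene stay as the last step left them, time stands still between calls to the robot, and variables do not carry over. Pictures are saved under pics/ and viewed, and the job is handed in when it is done.

Besides the shell and the picture viewer there is one more tool, called after "Call:" by a JSON object that holds its "method" and its "body", one argument or row to a line. servo_tool: Moves the arm, as the interface text tells. Its arguments: {"type":"object","properties":{"increments":{"type":"array","items":{"type":"object","properties":{"offset":{"type":"array","items":{"type":"number"}},"yaw":{"type":"number"}}}},"claw":{"type":"number"},"force":{"type":"number"}},"required":["increments"]}

```bash
mkdir -p pics; ls; cat > h.py <<'E'
from workcell import env
import numpy as np, cv2
def snap(n,fn):
    M=env.camera_model(n); p,d=env.read_camera(n)
    cv2.imwrite(f'pics/{fn}.png',p[:,:,::-1]); np.savez(f'pics/{fn}.npz',p=p,d=d,M=M['world_from_camera'],f=200/np.tan(np.radians(M['vertical_fov'])/2),cx=M['cx'],cy=M['cy'])
    return M
def load(fn): return np.load(f'pics/{fn}.npz')
def pt(z,u,v,depth=None):
    d=z['d'][v,u] if depth is None else depth
    c=np.array([(u-z['cx'])/z['f']*d,-(v-z['cy'])/z['f']*d,-d,1]); return (z['M']@c)[:3]
def cloud(z):
    d=z['d'];v,u=np.mgrid[:400,:640]
    c=np.stack([(u-z['cx'])/z['f']*d,-(v-z['cy'])/z['f']*d,-d,np.ones_like(d)],-1)
    return (c@z['M'].T)[...,:3]
E
python3 - <<'E'
from h import *
print({k:v for k,v in env.camera_model('scene').items()})
print({k:v for k,v in env.camera_model('side').items()})
snap('scene','s0');snap('side','d0')
print(env.get_state())
E
```

```text
pics
{'vertical_fov': 48.95609715198146, 'cx': 325.71343850959624, 'cy': 196.83192269086697, 'world_from_camera': array([[ 0.58680002,  0.59207467, -0.55237064, -0.13175969],
       [-0.80962096,  0.41771689, -0.4123427 , -0.50397924],
       [-0.01340312,  0.68917355,  0.72447234,  0.91319235],
       [ 0.        ,  0.        ,  0.        ,  1.        ]])}
{'vertical_fov': 42.665815850562694, 'cx': 317.0074091329065, 'cy': 198.72562263306983, 'world_from_camera': array([[-0.99278736,  0.0664511 , -0.09978735,  0.4219559 ],
       [-0.11760863, -0.37826087,  0.91819765,  1.30496287],
       [ 0.0232696 ,  0.92331087,  0.38334783,  0.57645255],
       [ 0.        ,  0.        ,  0.        ,  1.        ]])}
{'clock': 0.1, 'joint_pos': array([1.07537390e+00, 3.13904075e-01, 4.50711776e-02, 1.30359676e+00,
       1.63299688e-05, 1.43120935e+00]), 'qvel': array([-0.00085149, -0.0031496 ,  0.0025353 ,  0.00041578,  0.00064157,
        0.00182936]), 'tau': array([ 3.59103127e-03, -4.81726670e+01,  2.99244404e+01,  1.27799131e-02,
       -1.25980509e-04,  6.69224036e-06]), 'tcp_pos': array([0.20006638, 0.53852668, 0.2010014 ]), 'orientation': array([ 0.69575864,  0.12459731,  0.69613018, -0.12569091]), 'wrist_force': array([0.36873703, 0.19178423, 0.19327382]), 'ft_torque': array([0.02140728, 0.0127051 , 0.01666627]), 'finger_gap': 0.0851682677006173}
```

View pics/s0.png

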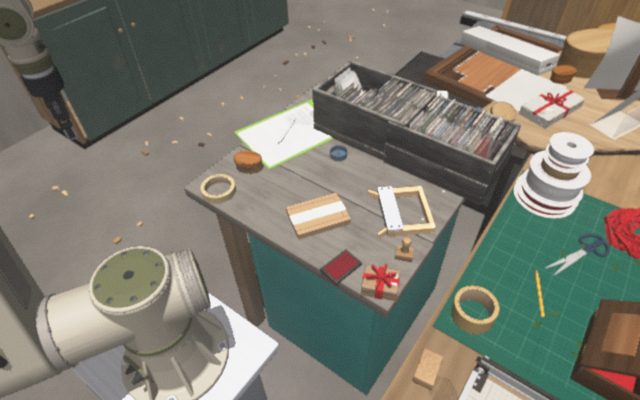

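View pics/d0.png

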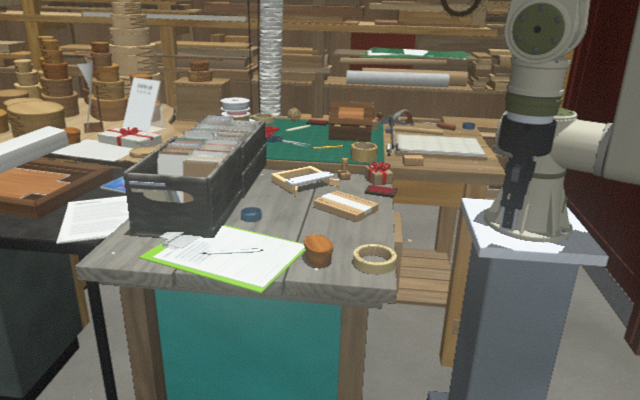

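The scene view shows the carton near (319,214), the gauge bridge near (389,208), its stop near (430,208) and the stamp at (405,248). In the side view the carton is near (346,205).

```bash
python3 - <<'E'
from h import *
for fn,roi in (('s0',(180,270,270,460)),('d0',(150,230,260,400))):
    z=load(fn);P=cloud(z);p=z['p']
    a,b,c,d=roi
    cv2.imwrite(f'pics/{fn}c.png',cv2.resize(p[a:b,c:d,::-1],None,fx=4 if fn=='s0' else 5,fy=4 if fn=='s0' else 5,interpolation=cv2.INTER_CUBIC))
z=load('s0');P=cloud(z)
for n,u,v in (('table',300,170),('tape_c',319,214),('roll',202,187),('ink',341,266),('gift',380,282),('stamp',405,243),('tin',338,153),('oval',248,160),('bridge',389,208),('bridgeA',385,188),('bridgeB',394,226)):
    print(n,P[v,u].round(4))
# carton top rectangle
sub=np.zeros((400,640),bool);sub[188:242,280:360]=1
m=sub&(P[...,2]>.013)&(P[...,2]<.03)
print(m.sum())
q=P[m][:,:2].astype(np.float32);print(P[m][:,2].mean(), cv2.minAreaRect(q*1000),)
cv2.imwrite('pics/m.png',m.astype(np.uint8)*255)
E
```

```text
table [ 6.112e-01  1.466e-01 -6.000e-04]
tape_c [ 0.4869 -0.0183  0.0199]
roll [0.3708 0.3115 0.028 ]
ink [ 0.3875 -0.1592  0.0108]
gift [ 0.3845 -0.2699  0.043 ]
stamp [ 0.5026 -0.2674  0.0625]
tin [0.7359 0.0922 0.0065]
oval [0.5229 0.2721 0.0403]
bridge [ 0.6027 -0.1673  0.0346]
bridgeA [ 0.6615 -0.12    0.0349]
bridgeB [ 0.5583 -0.2085  0.0313]
1728
0.021787686756255798 ((487.87872314453125, -12.20098876953125), (110.01947784423828, 151.70956420898438), 57.63815689086914)
```

View pics/s0c.png

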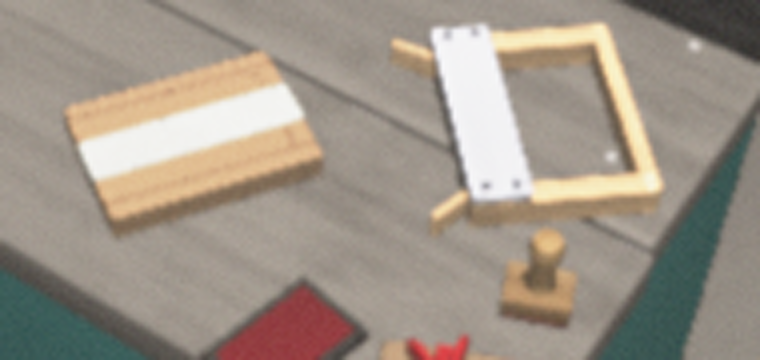

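View pics/d0c.png

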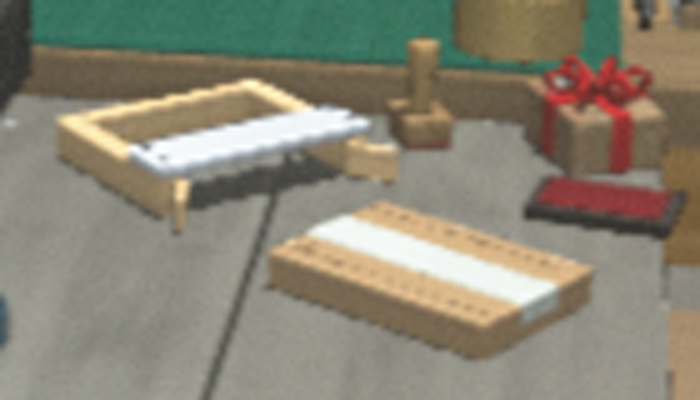

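```bash
cat >> h.py <<'E'
def plane(z,uv,h):
    uv=np.atleast_2d(uv).astype(float)
    c=np.stack([(uv[:,0]-z['cx'])/z['f'],-(uv[:,1]-z['cy'])/z['f'],-np.ones(len(uv))],-1)
    r=c@z['M'][:3,:3].T; o=z['M'][:3,3]
    return (o+r*((h-o[2])/r[:,2])[:,None])
E
python3 - <<'E'
from h import *
# hand-picked corners
s=load('s0');d=load('d0')
S=lambda L:[(270+x/4,180+y/4) for x,y in L]
D=lambda L:[(260+x/5,150+y/5) for x,y in L]
def rep(n,z,L,h):
    q=plane(z,L,h);print(n,q[:,:2].round(4).tolist());
    if len(L)==4:
        c=q.mean(0);print('   c',c.round(4),'sides',[round(float(np.linalg.norm(q[i]-q[(i+1)%4])),4) for i in range(4)])
        e=(q[1]+q[2]-q[0]-q[3])[:2];print('  yaw',np.arctan2(e[1],e[0]))
# order: rearL, frontL, frontR, rearR
rep('carton S',s,S([(68,108),(264,54),(321,152),(115,222)]),.022)
rep('carton D',d,D([(478,330),(272,258),(378,203),(592,268)]),.022)
rep('bridge S',s,S([(432,30),(487,26),(531,190),(472,198)]),.033)
rep('bridge D',d,D([(150,172),(130,148),(318,106),(370,124)]),.033)
for n in 'sd':
    z=load(n+'0');P=cloud(z)
    m=np.zeros((400,640),bool)
    if n=='s': m[180:235,375:405]=1
    else: m[165:190,280:340]=1
    m&=(P[...,2]>.027)&(P[...,2]<.042)&(z['p'].min(-1)>130)
    q=P[m];print(n,m.sum(),q[:,2].mean(),cv2.minAreaRect((q[:,:2]*1000).astype(np.float32)))
E
```

```text
carton S [[0.4553, 0.0675], [0.5749, -0.0128], [0.5223, -0.0962], [0.3957, -0.0208]]
   c [ 0.4871 -0.0156  0.022 ] sides [0.1441, 0.0986, 0.1474, 0.1064]
  yaw -0.5641853477376236
carton D [[0.4525, 0.0767], [0.571, -0.0011], [0.5196, -0.0945], [0.3937, -0.0176]]
   c [ 0.4842 -0.0091  0.022 ] sides [0.1418, 0.1066, 0.1476, 0.1111]
  yaw -0.5643290685095017
bridge S [[0.6536, -0.1021], [0.6793, -0.1316], [0.5656, -0.23], [0.5378, -0.2023]]
   c [ 0.6091 -0.1665  0.033 ] sides [0.0392, 0.1504, 0.0392, 0.1532]
  yaw -0.8195346979521791
bridge D [[0.6553, -0.0926], [0.6739, -0.1305], [0.5696, -0.2272], [0.5339, -0.1996]]
   c [ 0.6082 -0.1625  0.033 ] sides [0.0422, 0.1423, 0.0451, 0.1618]
  yaw -0.8785896456493445
s 661 0.03269740531887435 ((616.5528564453125, -174.23558044433594), (158.25137329101562, 75.55519104003906), 36.16672897338867)
d 347 0.03337234810979371 ((633.0931396484375, -192.99571228027344), (155.35675048828125, 130.2157440185547), 43.426727294921875)
```

```bash
cat >> h.py <<'E'
from scipy.spatial.transform import Rotation as Rn
def tool():
    s=env.get_state();q=s['orientation'];R=Rn.from_quat([q[1],q[2],q[3],q[0]]).as_matrix();return s,np.array(s['tcp_pos']),R
def to(target,R,p): return R.T@(np.array(target)-p)*100
E
python3 - <<'E'
from h import *
s,p,R=tool();print(p,R.round(3), s['clock'])
print('y yaw',np.arctan2(R[1,1],R[0,1]),'z yaw',np.arctan2(R[1,2],R[0,2]))
M=env.camera_model('wrist')['world_from_camera']
print('cam in tool',(R.T@(M[:3,3]-p)).round(4)); print((R.T@M[:3,:3]).round(3))
print('to',to([0.41,0.08,0.2],R,p))
E
```

```text
[0.20006638 0.53852668 0.2010014 ] [[-0.001  0.348  0.937]
 [-0.001  0.937 -0.348]
 [-1.    -0.002 -0.   ]] 0.1
y yaw 1.2149610595593054 z yaw -0.3558356604041025
cam in tool [-0.1715 -0.0004 -0.0794]
[[-0.     0.31  -0.951]
 [ 1.     0.001 -0.   ]
 [ 0.001 -0.951 -0.31 ]]
to [  0.14906917 -35.66652835  35.65213859]
```

Call:
{"method": "servo_tool", "body": {
  "increments": [
    {"offset": [-1, -3, 3], "yaw": 3},
    {"offset": [-2, -6.4, 6.6], "yaw": 6},
    {"offset": [-3, -10, 10.2], "yaw": 9},
    {"offset": [-4, -13.4, 13.8], "yaw": 12},
    {"offset": [-5, -16.8, 17.4], "yaw": 15},
    {"offset": [-6, -20.2, 21], "yaw": 18},
    {"offset": [-7, -23.6, 24.6], "yaw": 20},
    {"offset": [-8, -27, 28.2], "yaw": 20}
  ],
  "claw": 0.6
}}

```text
clock: 0.9
tcp_pos: [0.3686, 0.1902, 0.2811]
orientation: [0.664, 0.244, 0.664, -0.244]
wrist_force: [1.0, 0.7, -0.1]
finger_gap: 0.0512
```

```bash
python3 - <<'E'
from h import *
s,p,R=tool();print(p,s['clock'],s['finger_gap'],'z yaw',np.arctan2(R[1,2],R[0,2]))
print('to',to([0.45,0.03,0.28],R,p))
E
```

```text
[0.36860071 0.19021967 0.2810654 ] 0.9 0.051178447837670574 z yaw -0.7052611230160215
to [ 0.10526644 -6.92324625 16.58405292]
```

Call:
{"method": "servo_tool", "body": {
  "increments": [
    {"offset": [0, -1.8, 4], "yaw": 0},
    {"offset": [0, -3.5, 8], "yaw": 0},
    {"offset": [0, -5.3, 12], "yaw": 0},
    {"offset": [0, -7, 16], "yaw": 0},
    {"offset": [0, -7, 16.6], "yaw": 0},
    {"offset": [0, -7, 16.6], "yaw": 0},
    {"offset": [0, -7, 16.6], "yaw": 0},
    {"offset": [0, -7, 16.6], "yaw": 0}
  ]
}}

```text
clock: 1.7
tcp_pos: [0.4488, 0.0324, 0.2808]
orientation: [0.664, 0.244, 0.664, -0.243]
wrist_force: [-0.3, -0.4, 0.3]
finger_gap: 0.0512
```

```bash
python3 - <<'E'
from h import *
snap('wrist','w0');s,p,R=tool();print(p,s['clock'],'z yaw',np.arctan2(R[1,2],R[0,2]))
E
```

```text
[0.4488906  0.03247695 0.2809528 ] 1.75 z yaw -0.7026577271976256
```

View pics/w0.png

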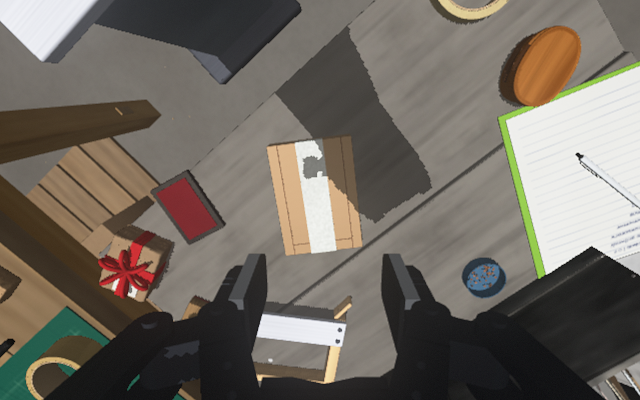

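```bash
python3 - <<'E'
from h import *
M=env.camera_model('wrist');print(M.keys(),M['vertical_fov'],M['cx'],M['cy'])
z=load('w0')
q=plane(z,[(268,145),(286,255),(362,246),(350,137)],.022)
print(q.round(4),q.mean(0)); e=q[1]+q[2]-q[0]-q[3];print('yaw',np.arctan2(e[1],e[0]),[np.linalg.norm(q[i]-q[(i+1)%4]).round(4) for i in range(4)])
P=cloud(z)
m=np.zeros((400,640),bool);m[130:262,260:370]=1;m&=(P[...,2]>.013)&(P[...,2]<.03)
r=cv2.minAreaRect((P[m][:,:2]*1000).astype(np.float32));print(m.sum(),P[m][:,2].mean(),r)
b=plane(z,[(348,322),(345,346)],.033);print('bridge',b)
cv2.imwrite('pics/w0c.png',cv2.resize(z['p'][270:390,170:370,::-1],None,fx=4,fy=4,interpolation=cv2.INTER_CUBIC))
E
```

```text
dict_keys(['vertical_fov', 'cx', 'cy', 'world_from_camera']) 59.14719224978204 323.84649773395944 199.00420002003855
[[ 0.3978 -0.0142  0.022 ]
 [ 0.5225 -0.0976  0.022 ]
 [ 0.5786 -0.0109  0.022 ]
 [ 0.4551  0.0684  0.022 ]] [ 0.48849872 -0.01355376  0.022     ]
yaw -0.5801573658464033 [np.float64(0.1501), np.float64(0.1033), np.float64(0.1468), np.float64(0.1005)]
9118 0.021637811894934696 ((488.5719299316406, -15.219696044921875), (105.22518920898438, 151.18011474609375), 57.04510498046875)
bridge [[ 0.65341573 -0.09675546  0.033     ]
 [ 0.68258529 -0.12604596  0.033     ]]
```

View pics/w0c.png

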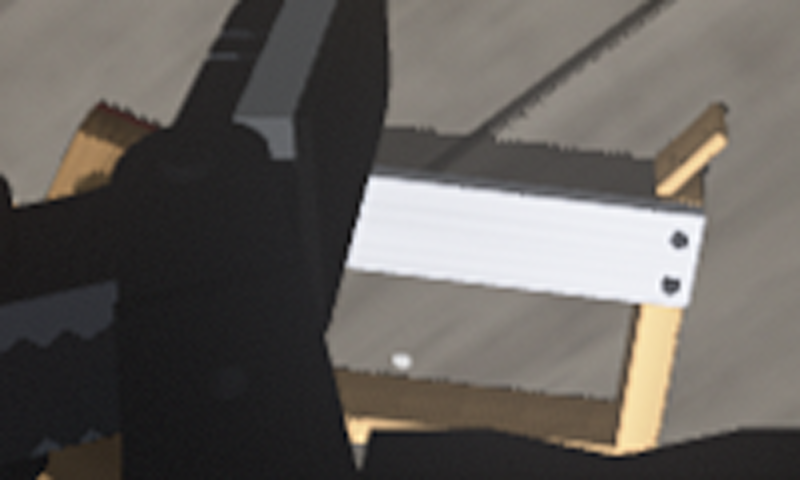

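```bash
python3 - <<'E'
from h import *
z=load('w0')
L=[(170+x/4,270+y/4) for x,y in [(705,215),(370,176),(688,304),(348,266)]]
q=plane(z,L,.033)[:,:2];print(q.round(4))
for a,b in ((1,0),(3,2)):
    e=q[a]-q[b];print('gauge yaw',np.arctan2(-e[1],-e[0])-np.pi/2)
cc=(q[0]+q[2])/2
for y in (-.83,-.80,-.77):
    print('origin',y,cc-.077*np.array([-np.sin(y),np.cos(y)]))
P=cloud(z)
m=np.zeros((400,640),bool);m[305:350,260:350]=1;m&=(P[...,2]>.029)&(P[...,2]<.04)&(z['p'].min(-1)>150)
Q=P[m][:,:2]; r=cv2.minAreaRect((Q*1000).astype(np.float32));print(m.sum(),P[m][:,2].mean(),r)
# scene: bridge by color, homography to plane
for n,x0 in (('s0',(183,233,374,406)),):
    z=load(n);m=np.zeros((400,640),np.uint8);a,b,c,d=x0
    m[a:b,c:d]=((z['p'].min(-1)>185)&(z['p'].max(-1).astype(int)-z['p'].min(-1)<30))[a:b,c:d]
    k,l,st,_=cv2.connectedComponentsWithStats(m);i=1+st[1:,4].argmax();v,u=np.nonzero(l==i)
    q=plane(z,np.c_[u,v],.033)[:,:2];print(n,len(u),cv2.minAreaRect((q*1000).astype(np.float32)))
E
```

```text
[[ 0.6541 -0.1005]
 [ 0.5657 -0.1796]
 [ 0.6798 -0.1294]
 [ 0.5882 -0.2117]]
gauge yaw -0.8408336691363032
gauge yaw -0.8386205950717768
origin -0.83 [ 0.61011319 -0.16688975]
origin -0.8 [ 0.61169748 -0.16857073]
origin -0.77 [ 0.61333149 -0.17020344]
1985 0.03249026513834783 ((622.3851928710938, -156.81658935546875), (120.57400512695312, 41.69657897949219), 41.144683837890625)
s0 666 ((609.26171875, -165.81991577148438), (157.7200469970703, 41.58019256591797), 41.55540084838867)
```

Call:
{"method": "servo_tool", "body": {
  "increments": [
    {"offset": [2, 2.2, 2.7], "yaw": 2},
    {"offset": [4.5, 4.4, 5.4], "yaw": 4},
    {"offset": [7.5, 6.6, 8.1], "yaw": 6},
    {"offset": [11, 8.8, 10.8], "yaw": 8},
    {"offset": [15, 8.8, 10.8], "yaw": 8},
    {"offset": [18, 8.8, 10.8], "yaw": 8},
    {"offset": [20, 8.8, 10.8], "yaw": 8},
    {"offset": [20, 8.8, 10.8], "yaw": 8}
  ],
  "claw": 0
}}

```text
clock: 2.55
tcp_pos: [0.5857, 0.0299, 0.0775]
orientation: [0.643, 0.288, 0.648, -0.29]
wrist_force: [-0.2, 0.2, -0.2]
finger_gap: -0.0002
```

```bash
cat >> h.py <<'E'
G=np.array([.6093,-.166]);GY=-.842
RG=np.array([[np.cos(GY),-np.sin(GY)],[np.sin(GY),np.cos(GY)]])
def st():
    s,p,R=tool();print('t',round(s['clock'],2),'tcp gauge',(RG.T@(p[:2]-G)).round(4),'z',p[2].round(4),'zyaw rel',round(np.arctan2(R[1,2],R[0,2])-GY,4),'F gauge',(RG.T@s['wrist_force'][:2]).round(1),s['wrist_force'][2].round(1),s['finger_gap'].round(4))
E
python3 - <<'E'
from h import *
st();snap('wrist','w1')
E
```

```text
Traceback (most recent call last):
  File "h.py", line 27, in st
    s,p,R=tool();print('t',round(s['clock'],2),'tcp gauge',(RG.T@(p[:2]-G)).round(4),'z',p[2].round(4),'zyaw rel',round(np.arctan2(R[1,2],R[0,2])-GY,4),'F gauge',(RG.T@s['wrist_force'][:2]).round(1),s['wrist_force'][2].round(1),s['finger_gap'].round(4))
                                                                                                                                                                                                                                    ^^^^^^^^^^^^^^^^^^^^^
AttributeError: 'float' object has no attribute 'round'
```

Now straight down to about 8 mm (7 cm from here; it was still settling).

```bash
sed -i "s/,s\['finger_gap'\].round(4))/)/" h.py
python3 - <<'E'
from h import *
snap('wrist','w1');st()
E
```

```text
t 2.6 tcp gauge [-0.1606  0.1138] z 0.0797 zyaw rel -0.0006 F gauge [0.6 0.5] 0.0
```

View pics/w1.png

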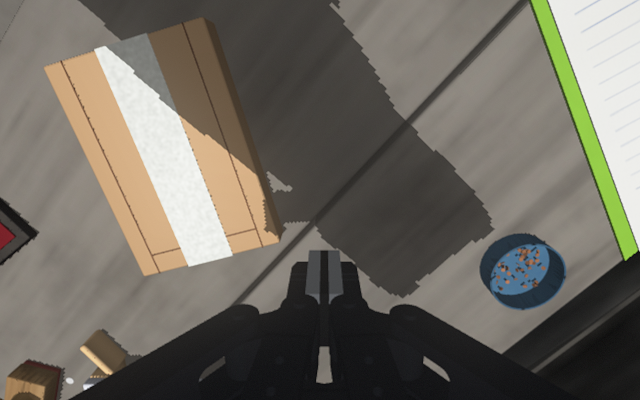

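Call:
{"method": "servo_tool", "body": {
  "increments": [
    {"offset": [2, 0, 0], "yaw": 0},
    {"offset": [4, 0, 0], "yaw": 0},
    {"offset": [5.5, 0, 0], "yaw": 0},
    {"offset": [6.5, 0, 0], "yaw": 0},
    {"offset": [7, 0, 0], "yaw": 0},
    {"offset": [7.2, 0, 0], "yaw": 0},
    {"offset": [7.2, 0, 0], "yaw": 0},
    {"offset": [7.2, 0, 0], "yaw": 0}
  ]
}}

```text
clock: 3.4
tcp_pos: [0.5895, 0.0282, 0.0097]
orientation: [0.645, 0.29, 0.645, -0.29]
wrist_force: [0.4, -0.3, -0.4]
finger_gap: 0.0001
```

```bash
python3 - <<'E'
from h import *
snap('wrist','w2');st()
z=load('w2');P=cloud(z)
m=(P[...,2]>.015)&(P[...,2]<.028);m[:,:40]=0
m[:,300:]=0;m[290:]=0
k,l,s,_=cv2.connectedComponentsWithStats(m.astype(np.uint8));i=1+s[1:,4].argmax()
q=(P[l==i][:,:2]-G)@RG;print(s[i],cv2.minAreaRect((q*1000).astype(np.float32)))
E
```

```text
t 3.45 tcp gauge [-0.1581  0.1145] z 0.0096 zyaw rel -0.0025 F gauge [ 0.3 -0.1] -0.7
[   40     0   222   290 48895] ((-203.18927001953125, 25.235767364501953), (111.77625274658203, 135.28981018066406), 89.61908721923828)
```

View pics/w2.png

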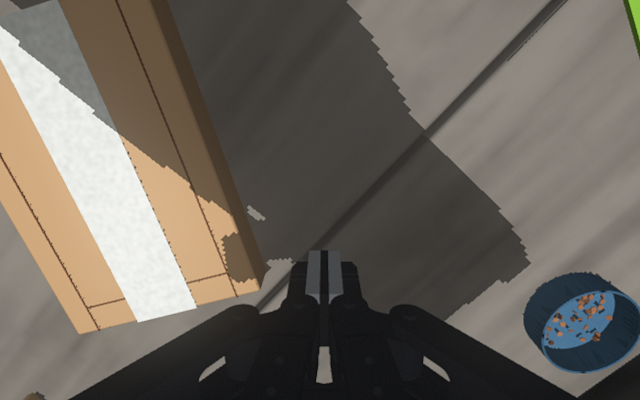

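```bash
python3 - <<'E'
from h import *
z=load('w2');q=plane(z,[(262,290),(80,333),(207,142)],.022);print(((q[:,:2]-G)@RG).round(4))
P=cloud(z)
for u,v in((315,260),(300,270),(300,295),(295,290),(315,290),(335,260)): print(u,v,((P[v,u][:2]-G)@RG).round(4),P[v,u][2].round(4))
E
```

```text
[[-0.136   0.0821]
 [-0.1096 -0.018 ]
 [-0.2127  0.0617]]
315 260 [-0.1687  0.1106] 0.0513
300 270 [-0.1652  0.1044] 0.0532
300 295 [-0.1696  0.1061] 0.0779
295 290 [-0.1647  0.1035] 0.0672
315 290 [-0.1692  0.1111] 0.0742
335 260 [-0.1684  0.1188] 0.0508
```

Call:
{"method": "servo_tool", "body": {
  "increments": [
    {"offset": [0.1, -1, 0], "yaw": 0},
    {"offset": [0.1, -1.8, 0], "yaw": 0},
    {"offset": [0.1, -2.2, 0], "yaw": 0},
    {"offset": [0.1, -2.5, 0], "yaw": 0},
    {"offset": [0.1, -2.8, 0], "yaw": 0},
    {"offset": [0.1, -3.1, 0], "yaw": 0},
    {"offset": [0.1, -3.4, 0], "yaw": 0},
    {"offset": [0.1, -3.7, 0], "yaw": 0}
  ]
}}

```text
clock: 4.25
tcp_pos: [0.5611, 0.0036, 0.0078]
orientation: [0.645, 0.29, 0.645, -0.29]
wrist_force: [0.3, 0.7, -0.5]
finger_gap: 0.0001
```

```bash
python3 - <<'E'
from h import *
st();snap('scene','s1')
z=load('s1');P=cloud(z)
m=(P[...,2]>.013)&(P[...,2]<.03);m[:,:270]=0;m[:,368:]=0;m[:185]=0;m[250:]=0
k,l,s,_=cv2.connectedComponentsWithStats(m.astype(np.uint8));i=1+s[1:,4].argmax()
q=(P[l==i][:,:2]-G)@RG;print(s[i],cv2.minAreaRect((q*1000).astype(np.float32)))
cv2.imwrite('pics/s1c.png',cv2.resize(z['p'][170:280,270:460,::-1],None,fx=4,fy=4,interpolation=cv2.INTER_CUBIC))
E
```

```text
t 4.25 tcp gauge [-0.1587  0.077 ] z 0.0078 zyaw rel -0.0024 F gauge [-0.4  0.7] -0.5
[ 286  193   65   43 1725] ((-195.64199829101562, 13.008094787597656), (151.5792236328125, 110.90177154541016), 15.555498123168945)
```

View pics/s1c.png

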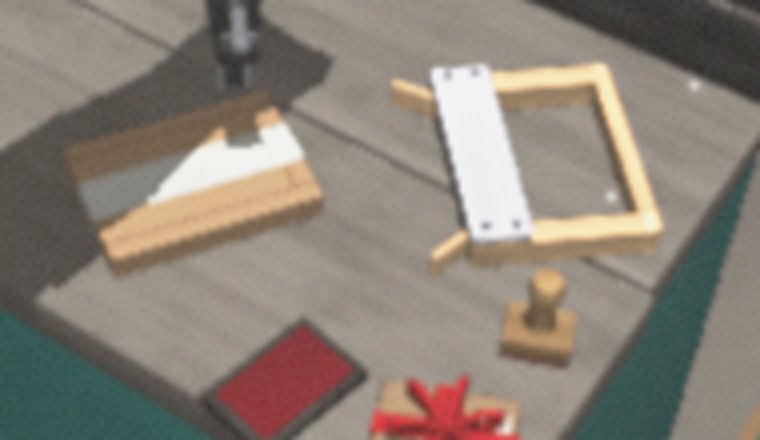

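```bash
python3 - <<'E'
from h import *
z=load('s1');P=cloud(z)
for u,v in((327,185),(328,188),(329,190),(329,192),(329,194),(329,196),(329,198),(330,200)): print(u,v,((P[v,u][:2]-G)@RG).round(4),P[v,u][2].round(4),z['p'][v,u])
R=z['M'];
for p in ([-.1587,.077,.008],[-.1587,.066,.02],[-.1587,.066,.008]):
    w=np.r_[G+RG@p[:2],p[2],1];c=np.linalg.inv(R)@w;print(p,z['cx']+z['f']*c[0]/-c[2],z['cy']-z['f']*c[1]/-c[2])
E
```

```text
327 185 [-0.165   0.0462] 0.0888 [62 58 56]
328 188 [-0.1607  0.065 ] 0.0582 [58 57 55]
329 190 [-0.1583  0.062 ] 0.0531 [58 56 53]
329 192 [-0.1542  0.1039] 0.0019 [83 79 76]
329 194 [-0.1572  0.0744] 0.0244 [99 91 81]
329 196 [-0.1581  0.0653] 0.0259 [115  93  77]
329 198 [-0.1587  0.0599] 0.0235 [114  95  77]
330 200 [-0.1566  0.0543] 0.0209 [117 100  77]
[-0.1587, 0.077, 0.008] 328.4147882474649 197.390715290597
[-0.1587, 0.066, 0.02] 328.791106989031 197.2726665067605
[-0.1587, 0.066, 0.008] 328.82650369786404 200.1989134277027
```

```bash
python3 - <<'E'
from h import *
z=load('w2');P=cloud(z)
for u,v in((450,60),(300,200),(150,280),(260,280),(325,250),(325,247),(312,252)): print(u,v,P[v,u].round(4),z['d'][v,u])
s,p,R=tool();print(s['joint_pos'],p)
snap('wrist','w3');snap('side','d1');z=load('w3');P=cloud(z)
for v in range(236,300,6): print(v,((P[v,315][:2]-G)@RG).round(4),P[v,315,2])
z=load('d1')
cv2.imwrite('pics/d1c.png',cv2.resize(z['p'][120:230,260:420,::-1],None,fx=5,fy=5,interpolation=cv2.INTER_CUBIC))
E
```

```text
450 60 [ 0.5749  0.1361 -0.0017] 0.17044443
300 200 [ 0.5668  0.0337 -0.0015] 0.19220749
150 280 [ 0.5333 -0.0425  0.023 ] 0.17965646
260 280 [ 0.5773 -0.0101  0.0149] 0.18898839
325 250 [ 5.966e-01  2.070e-02 -4.000e-04] 0.20035827
325 247 [ 0.5957  0.0218 -0.0012] 0.20070504
312 252 [0.578  0.0329 0.0451] 0.15049924
[-1.37091596e-01  4.19157491e-01 -3.02805453e-01  8.49310498e-01
 -1.21378571e-04  7.07521756e-01] [0.56059962 0.00337869 0.00772116]
236 [-0.1675  0.0718] 0.021180198828853275
242 [-0.1648  0.0718] 0.02214365517430436
248 [-0.1613  0.0718] 0.021560771179407606
254 [-0.1698  0.0724] 0.04479266230348419
260 [-0.1692  0.0725] 0.04912532690630958
266 [-0.1691  0.0726] 0.05388244787114019
272 [-0.169   0.0727] 0.05856346735212739
278 [-0.17    0.0729] 0.06468678552406718
284 [-0.1696  0.073 ] 0.06812683198460755
290 [-0.1697  0.0731] 0.07216232679256315
296 [-0.169   0.0731] 0.07478176835763624
```

View pics/w3.png

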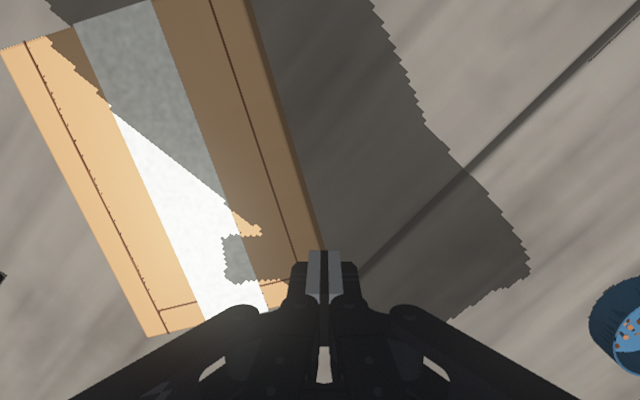

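View pics/d1c.png

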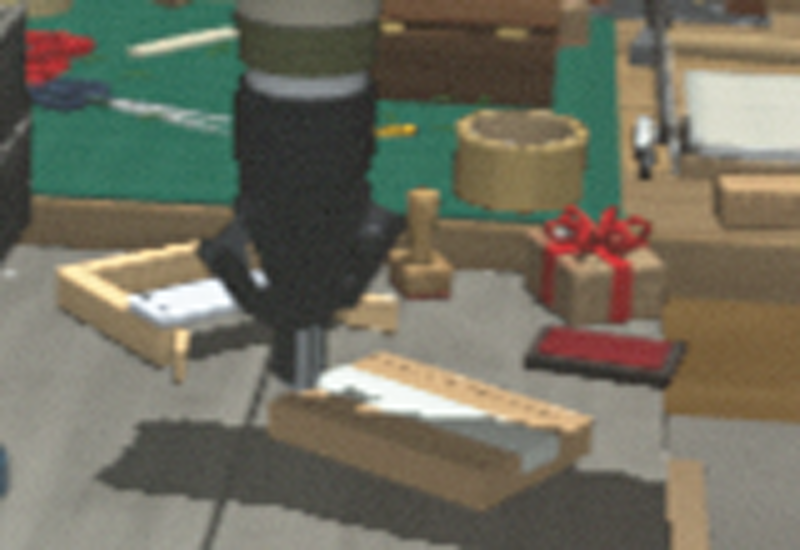

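The side view shows the shut fingertips hovering above the carton. The tips are about 35 mm above the stated TCP, and no contact force was felt. I'll back off sideways, then measure the tips as I go lower.

Call:
{"method": "servo_tool", "body": {
  "increments": [
    {"offset": [0, 1.5, 0], "yaw": 0},
    {"offset": [0, 3, 0], "yaw": 0},
    {"offset": [0, 3.5, 0], "yaw": 0},
    {"offset": [0.5, 3.5, 0], "yaw": 0},
    {"offset": [1, 3.5, 0], "yaw": 0},
    {"offset": [1.3, 3.5, 0], "yaw": 0},
    {"offset": [1.5, 3.5, 0], "yaw": 0},
    {"offset": [1.5, 3.5, 0], "yaw": 0}
  ]
}}

```text
clock: 5.2
tcp_pos: [0.5867, 0.0267, -0.0077]
orientation: [0.645, 0.29, 0.645, -0.29]
wrist_force: [-0.2, -0.7, -0.3]
finger_gap: -0.0001
```

```bash
python3 - <<'E'
from h import *
snap('wrist','w4');snap('side','d2');st()
z=load('w4');P=cloud(z)
for v in range(236,266,2): print(v,P[v,315].round(4),P[v,335,2].round(4))
z=load('d2')
cv2.imwrite('pics/d2c.png',cv2.resize(z['p'][120:230,260:420,::-1],None,fx=5,fy=5,interpolation=cv2.INTER_CUBIC))
E
```

```text
t 5.3 tcp gauge [-0.1585  0.1119] z -0.0072 zyaw rel -0.0028 F gauge [ 0.6 -0.5] -0.0
236 [ 0.5792  0.0278 -0.0009] -0.001
238 [ 0.58    0.0269 -0.0012] -0.0005
240 [ 5.805e-01  2.640e-02 -2.000e-04] -0.0006
242 [ 5.813e-01  2.550e-02 -4.000e-04] 0.0004
244 [ 5.82e-01  2.46e-02 -5.00e-04] -0.0017
246 [5.826e-01 2.400e-02 2.000e-04] -0.0149
248 [ 5.835e-01  2.290e-02 -4.000e-04] -0.0116
250 [ 0.5843  0.022  -0.0007] -0.0087
252 [0.5766 0.0318 0.0267] 0.0266
254 [0.5769 0.0315 0.0276] 0.0293
256 [0.5764 0.0322 0.0313] 0.0301
258 [0.5764 0.0323 0.0331] 0.0318
260 [0.5768 0.0318 0.0336] 0.0341
262 [0.5766 0.0322 0.0361] 0.0352
264 [0.577  0.0317 0.0367] 0.0371
```

View pics/d2c.png

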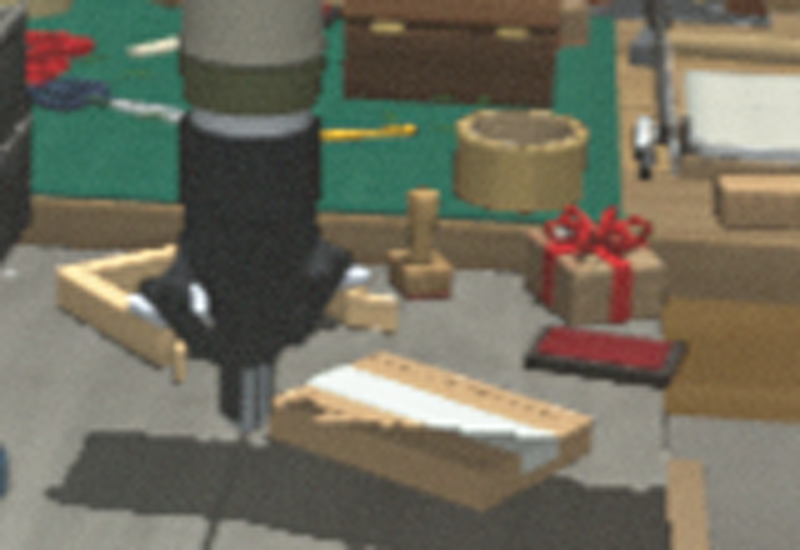

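Call:
{"method": "servo_tool", "body": {
  "increments": [
    {"offset": [0.5, 0, 0], "yaw": 0},
    {"offset": [1, 0, 0], "yaw": 0},
    {"offset": [1.4, 0, 0], "yaw": 0},
    {"offset": [1.6, 0, 0], "yaw": 0},
    {"offset": [1.6, -0.5, 0], "yaw": 0},
    {"offset": [1.6, -1, 0], "yaw": 0},
    {"offset": [1.6, -1.5, 0], "yaw": 0},
    {"offset": [1.6, -1.5, 0], "yaw": 0}
  ]
}}

```text
clock: 6.1
tcp_pos: [0.5754, 0.0165, -0.0231]
orientation: [0.645, 0.29, 0.645, -0.29]
wrist_force: [-0.7, -0.3, -0.8]
finger_gap: -0.0002
```

```bash
python3 - <<'E'
from h import *
snap('wrist','w5');st()
z=load('w5');P=cloud(z)
for v in range(244,266,2): print(v,((P[v,315,:2]-G)@RG).round(4),P[v,315,2].round(4))
E
```

```text
t 6.15 tcp gauge [-0.1585  0.0967] z -0.023 zyaw rel -0.0031 F gauge [ 0.1 -0.7] -0.6
244 [-0.1677  0.0918] 0.0001
246 [-0.1662  0.0918] -0.0009
248 [-0.1649  0.0918] -0.0014
250 [-0.1641  0.0918] -0.0011
252 [-0.1694  0.0921] 0.0117
254 [-0.1694  0.0922] 0.0134
256 [-0.1697  0.0922] 0.0159
258 [-0.1692  0.0922] 0.0167
260 [-0.1689  0.0923] 0.018
262 [-0.1697  0.0924] 0.0211
264 [-0.1693  0.0924] 0.022
```

View pics/w5.png

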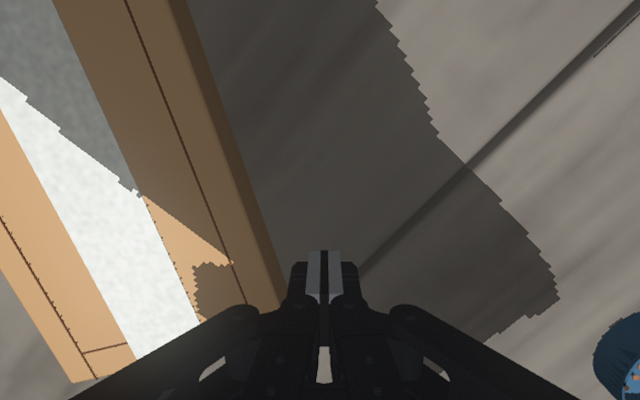

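Call:
{"method": "servo_tool", "body": {
  "increments": [
    {"offset": [0, -0.4, 0], "yaw": 0},
    {"offset": [0, -0.8, 0], "yaw": 0},
    {"offset": [0, -1.1, 0], "yaw": 0},
    {"offset": [0, -1.4, 0], "yaw": 0},
    {"offset": [0, -1.7, 0], "yaw": 0},
    {"offset": [0, -2, 0], "yaw": 0},
    {"offset": [0, -2.3, 0], "yaw": 0},
    {"offset": [0, -2.5, 0], "yaw": 0}
  ]
}}

```text
clock: 6.95
tcp_pos: [0.5574, 0.0002, -0.0231]
orientation: [0.645, 0.29, 0.645, -0.29]
wrist_force: [1.7, 0.1, 1.2]
finger_gap: 0.0001
```

```bash
cat >> h.py <<'E'
def carton(fn,roi,lo=.014,hi=.029):
    z=load(fn);P=cloud(z);m=(P[...,2]>lo)&(P[...,2]<hi);a,b,c,d=roi
    k=np.zeros_like(m);k[a:b,c:d]=1;m&=k
    n,l,s,_=cv2.connectedComponentsWithStats(m.astype(np.uint8));i=1+s[1:,4].argmax()
    q=(P[l==i][:,:2]-G)@RG;r=cv2.minAreaRect((q*1000).astype(np.float32));print(fn,s[i],np.round(r[0],1),np.round(r[1],1),round(r[2],2))
def crop(fn,a,b,c,d,k=4):
    cv2.imwrite(f'pics/{fn}c.png',cv2.resize(load(fn)['p'][a:b,c:d,::-1],None,fx=k,fy=k,interpolation=cv2.INTER_CUBIC))
E
python3 - <<'E'
from h import *
st();snap('scene','s2');crop('s2',170,280,270,460);carton('s2',(185,250,270,368))
E
```

```text
t 6.95 tcp gauge [-0.1585  0.072 ] z -0.0231 zyaw rel -0.0026 F gauge [1.1 1.3] 1.2
s2 [ 285  195   64   45 1770] [-202.6    4.6] [151.9 123.5] 11.28
```

View pics/s2c.png

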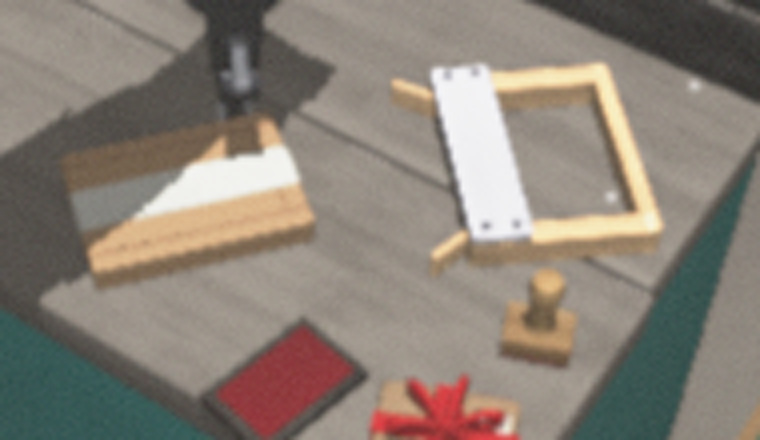

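Contact is now made, and the carton is turning towards square with its centre shifting to -y. I'll continue 1.1 cm.

Call:
{"method": "servo_tool", "body": {
  "increments": [
    {"offset": [0, -0.3, 0], "yaw": 0},
    {"offset": [0, -0.6, 0], "yaw": 0},
    {"offset": [0, -0.9, 0], "yaw": 0},
    {"offset": [0, -1.1, 0], "yaw": 0},
    {"offset": [0, -1.1, 0], "yaw": 0},
    {"offset": [0, 0, 0], "yaw": 0},
    {"offset": [0, 2, 0], "yaw": 0},
    {"offset": [-2, 3, 0], "yaw": 0}
  ]
}}

```text
clock: 7.8
tcp_pos: [0.5784, 0.0216, -0.0056]
orientation: [0.643, 0.289, 0.647, -0.29]
wrist_force: [0.2, 0.5, -0.1]
finger_gap: 0.0003
```

Call:
{"method": "servo_tool", "body": {
  "increments": [
    {"offset": [-4, 0, -3], "yaw": 0},
    {"offset": [-8, 0, -6], "yaw": 0},
    {"offset": [-12, 0, -9], "yaw": 0},
    {"offset": [-16, 0, -11], "yaw": 0},
    {"offset": [-20, 0, -11], "yaw": 0},
    {"offset": [-20, 0, -11], "yaw": 0},
    {"offset": [-20, 0, -11], "yaw": 0},
    {"offset": [-20, 0, -11], "yaw": 0}
  ],
  "claw": 0.6
}}

```text
clock: 8.6
tcp_pos: [0.5061, 0.1027, 0.1955]
orientation: [0.644, 0.289, 0.646, -0.29]
wrist_force: [0.1, -0.3, 0.3]
finger_gap: 0.0514
```

```bash
python3 - <<'E'
from h import *
st();snap('wrist','w6');snap('scene','s3');crop('s3',170,280,270,460);carton('s3',(185,250,270,368));carton('w6',(0,300,100,500))
E
```

```text
t 8.6 tcp gauge [-0.2691  0.1019] z 0.1955 zyaw rel -0.0024 F gauge [ 0.3 -0.2] 0.3
s3 [ 284  201   63   40 1768] [-204.8  -10.8] [151.4 110.2] 7.23
w6 [  151   153   127   142 11996] [-202.9  -12.3] [150.7 105.6] 6.68
```

View pics/w6.png

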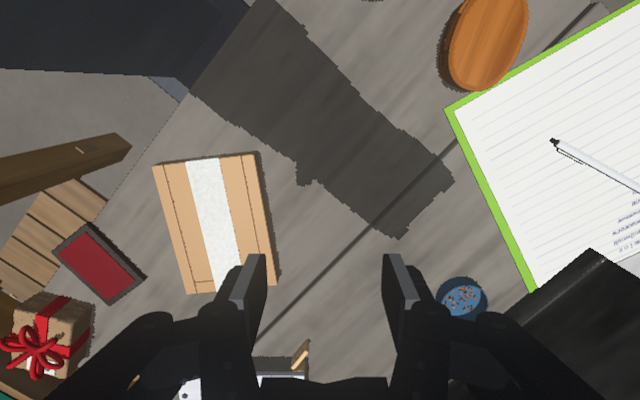

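```bash
python3 - <<'E'
from h import *
z=load('w6');P=cloud(z);s,p,R=tool()
for u in (255,262,388,395):
  for v in range(250,270,3):
    q=(P[v,u]-p)@R
    if q[0]<.1: print(u,v,(q*1000).round(1))
# lowest points of gripper in tool frame
Q=(P.reshape(-1,3)-p)@R; m=(Q[:,0]<.08)&(z['d'].ravel()>0.02)
Q=Q[m];
for y0 in range(-80,81,10):
    k=(abs(Q[:,1]*1000-y0)<5); 
    if k.sum()>5: print(y0,'max x',np.percentile(Q[k,0],99).round(4),'z range',Q[k,2].min().round(4),Q[k,2].max().round(4))
print('to',to(np.r_[G+RG@[-.308,-.024],.05],R,p), to(np.r_[G+RG@[-.308,-.024],-.02],R,p))
E
```

```text
255 256 [-38.  -29.1 -10.3]
255 259 [-41.5 -28.4 -10.7]
255 262 [-44.1 -27.9 -10.7]
255 265 [-46.1 -27.6 -10.4]
255 268 [-49.1 -27.  -10.8]
262 256 [-38.6 -26.  -10.6]
262 259 [-40.3 -25.8 -10.1]
262 262 [-40.  -25.9  -8.5]
262 265 [-41.3 -25.7  -7.8]
262 268 [-41.5 -25.8  -6.5]
388 256 [-38.5  27.  -10.5]
388 259 [-41.6  26.4 -10.7]
388 262 [-43.4  26.1 -10.3]
388 265 [-46.5  25.6 -10.6]
388 268 [-48.   25.3 -10.1]
395 256 [-38.5  29.9 -10.5]
395 259 [-42.   29.2 -10.9]
395 262 [-43.6  28.9 -10.4]
395 265 [-46.6  28.3 -10.7]
395 268 [-49.4  27.8 -10.9]
-60 max x -0.0816 z range -0.013 0.0093
-50 max x -0.0779 z range -0.0141 0.0131
-40 max x -0.0418 z range -0.0139 0.0082
-30 max x -0.0354 z range -0.0182 0.0122
-20 max x -0.0873 z range -0.0184 -0.0091
-10 max x -0.1017 z range -0.0182 -0.0081
0 max x -0.1029 z range -0.0123 -0.0084
10 max x -0.1017 z range -0.0183 -0.0078
20 max x -0.0865 z range -0.0182 -0.0087
30 max x -0.0356 z range -0.018 0.0125
40 max x -0.0424 z range -0.0136 0.011
50 max x -0.0782 z range -0.0141 0.0126
60 max x -0.0818 z range -0.0137 0.0093
to [ 14.54445302 -12.52933863  -3.81745566] [ 21.54441107 -12.51068723  -3.80198198]
```

Call:
{"method": "servo_tool", "body": {
  "increments": [
    {"offset": [1, -3, -1], "yaw": -2},
    {"offset": [2, -6, -2], "yaw": -4},
    {"offset": [4, -9, -3], "yaw": -6},
    {"offset": [7, -12.5, -3.8], "yaw": -6.8},
    {"offset": [11, -12.5, -3.8], "yaw": -6.8},
    {"offset": [14, -12.5, -3.8], "yaw": -6.8},
    {"offset": [15, -12.5, -3.8], "yaw": -6.8},
    {"offset": [15, -12.5, -3.8], "yaw": -6.8}
  ]
}}

```text
clock: 9.5
tcp_pos: [0.3862, 0.048, 0.0452]
orientation: [0.659, 0.251, 0.663, -0.252]
wrist_force: [-0.3, -0.7, -0.0]
finger_gap: 0.0513
```

```bash
python3 - <<'E'
from h import *
st();snap('scene','s4');crop('s4',170,280,270,460)
E
```

```text
t 9.5 tcp gauge [-0.3082 -0.0239] z 0.0452 zyaw rel 0.1158 F gauge [ 0.3 -0.7] -0.0
```

View pics/s4c.png

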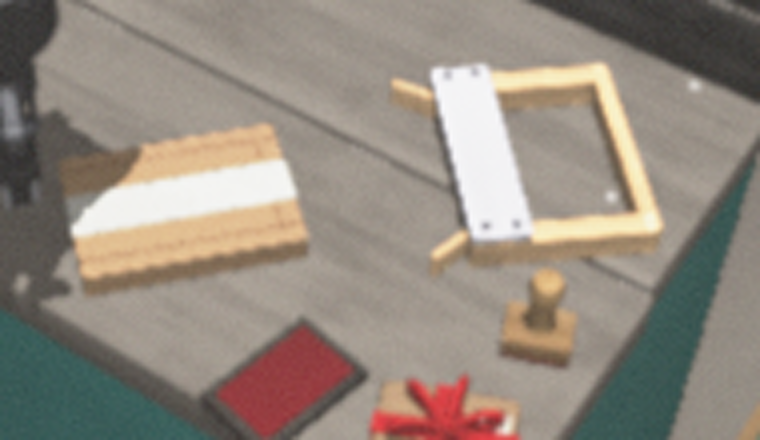

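Call:
{"method": "servo_tool", "body": {
  "increments": [
    {"offset": [2, 0, 0], "yaw": 0},
    {"offset": [4, 0, 0], "yaw": 0},
    {"offset": [5.5, 0, 0], "yaw": 0},
    {"offset": [6.5, 0, 0], "yaw": 0},
    {"offset": [7, 0, 0], "yaw": 0},
    {"offset": [7, 0, 0.5], "yaw": 0},
    {"offset": [7, 0, 1], "yaw": 0},
    {"offset": [7, 0, 1], "yaw": 0}
  ]
}}

```text
clock: 10.35
tcp_pos: [0.3976, 0.0407, -0.0223]
orientation: [0.662, 0.251, 0.66, -0.251]
wrist_force: [-0.6, -1.0, -0.4]
finger_gap: 0.0512
```

```bash
python3 - <<'E'
from h import *
st();snap('wrist','w7')
z=load('w7');P=cloud(z)
for v in range(248,266,2): print(v,P[v,255,2].round(4),P[v,395,2].round(4))
E
```

```text
t 10.35 tcp gauge [-0.2952 -0.0203] z -0.0223 zyaw rel 0.1156 F gauge [ 0.4 -1.1] -0.4
248 0.0004 0.0006
250 -0.0003 -0.0005
252 -0.0005 -0.0007
254 0.014 0.0136
256 0.0163 0.0162
258 0.0172 0.0168
260 0.0201 0.019
262 0.0211 0.0214
264 0.0232 0.023
```

View pics/w7.png

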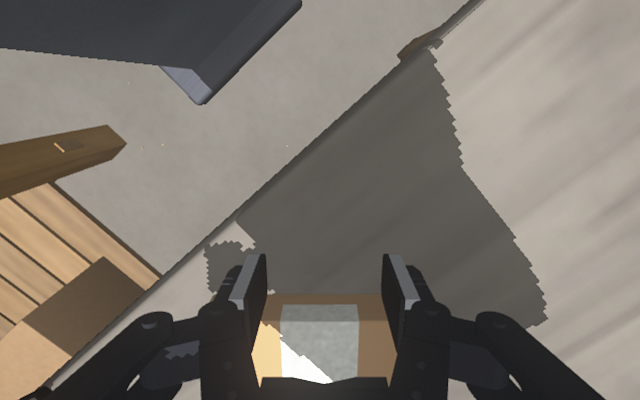

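Call:
{"method": "servo_tool", "body": {
  "increments": [
    {"offset": [0.3, 0, 1], "yaw": 0},
    {"offset": [0.3, 0, 1.7], "yaw": 0},
    {"offset": [0.3, 0.06, 2.3], "yaw": 0.5},
    {"offset": [0.3, 0.12, 2.9], "yaw": 0.9},
    {"offset": [0.3, 0.19, 3.5], "yaw": 1.4},
    {"offset": [0.3, 0.25, 4.1], "yaw": 1.9},
    {"offset": [0.3, 0.31, 4.7], "yaw": 2.4},
    {"offset": [0.3, 0.34, 5], "yaw": 2.6}
  ]
}}

```text
clock: 11.2
tcp_pos: [0.436, 0.0102, -0.0262]
orientation: [0.655, 0.266, 0.655, -0.266]
wrist_force: [-2.1, 1.8, 0.1]
finger_gap: 0.0515
```

```bash
python3 - <<'E'
from h import *
st();snap('scene','s5');snap('wrist','w8');crop('s5',170,280,270,460);carton('s5',(185,250,270,374))
E
```

```text
t 11.2 tcp gauge [-0.2469 -0.0119] z -0.0262 zyaw rel 0.07 F gauge [-2.7 -0.3] 0.1
s5 [ 296  199   66   39 1685] [-173.6   -7.2] [172.3 110.4] 4.9
```

View pics/s5c.png

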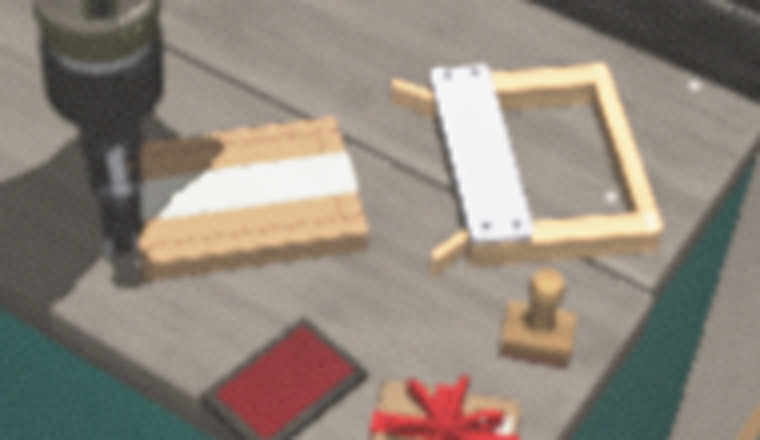

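View pics/w8.png

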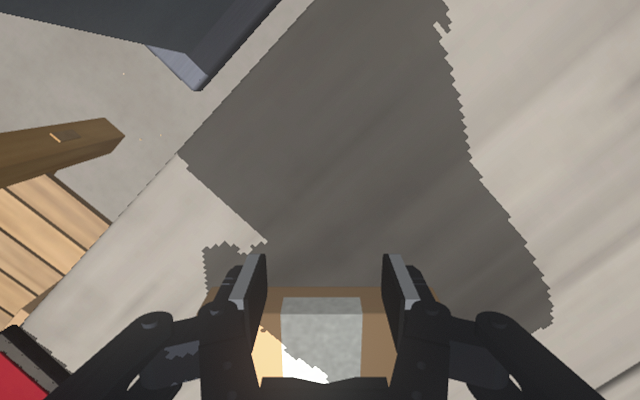

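Call:
{"method": "servo_tool", "body": {
  "increments": [
    {"offset": [0, 0.1, 0.65], "yaw": 0.5},
    {"offset": [0, 0.2, 1.3], "yaw": 1},
    {"offset": [0, 0.3, 1.9], "yaw": 1.5},
    {"offset": [0, 0.4, 2.6], "yaw": 2},
    {"offset": [0, 0.5, 3.2], "yaw": 2.5},
    {"offset": [0, 0.6, 3.9], "yaw": 3},
    {"offset": [0, 0.7, 4.5], "yaw": 3.5},
    {"offset": [0, 0.8, 5.2], "yaw": 4}
  ]
}}

```text
clock: 12.1
tcp_pos: [0.4783, -0.02, -0.0262]
orientation: [0.645, 0.289, 0.646, -0.289]
wrist_force: [-2.4, 2.1, 1.7]
finger_gap: 0.0511
```

```bash
python3 - <<'E'
from h import *
st();snap('scene','s6');crop('s6',170,280,270,460);snap('side','d6');crop('d6',120,230,250,410,5)
E
```

```text
t 12.1 tcp gauge [-0.1961 -0.0005] z -0.0262 zyaw rel 0.0003 F gauge [-3.2 -0.4] 1.7
```

View pics/s6c.png

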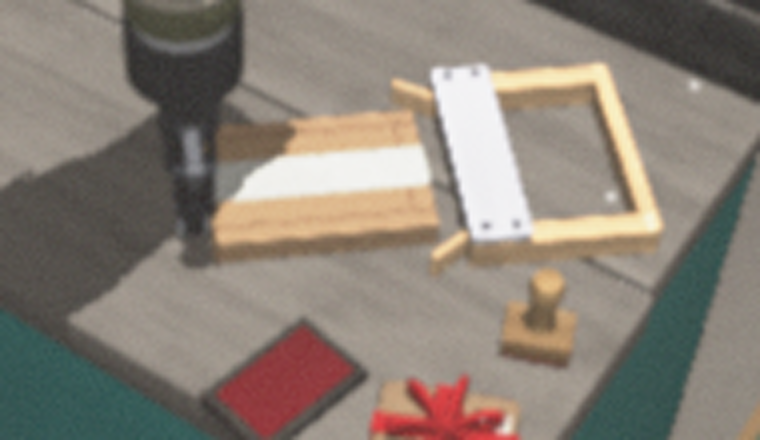

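View pics/d6c.png

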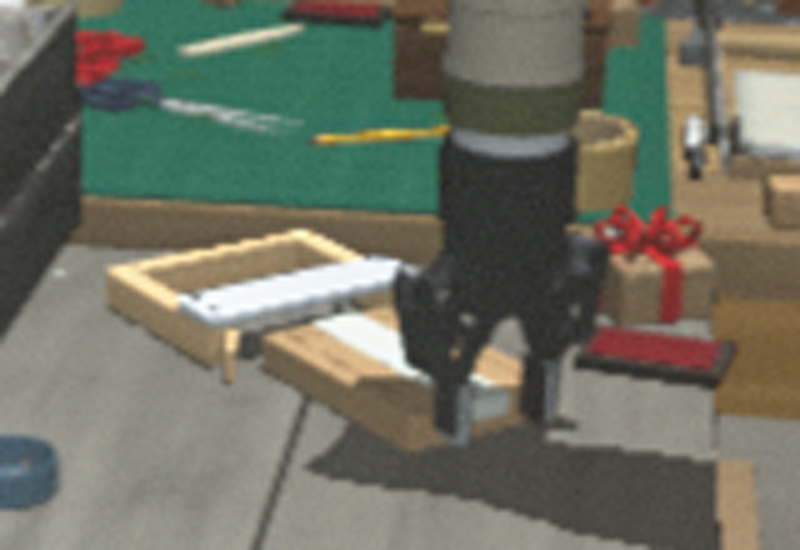

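```bash
python3 - <<'E'
from h import *
for n,L in (('s6',[(415,112),(438,228),(216,250),(217,128)]),):
    q=plane(load(n),[(270+x/4,170+y/4) for x,y in L],.022);print(((q[:,:2]-G)@RG).round(4))
q=plane(load('d6'),[(250+x/5,120+y/5) for x,y in [(263,345),(412,422)]],.022);print('d',((q[:,:2]-G)@RG).round(4))
# scene-measured bridge ends in same frame
q=plane(load('s6'),[(270+x/4,170+y/4) for x,y in [(432,70),(487,66),(531,230),(472,238)]],.033);print(((q[:,:2]-G)@RG).round(4))
E
```

```text
[[-0.0347  0.047 ]
 [-0.0382 -0.058 ]
 [-0.1847 -0.06  ]
 [-0.1733  0.0476]]
d [[-0.0514  0.0564]
 [-0.1911  0.0504]]
[[-0.0182  0.0756]
 [ 0.021   0.0751]
 [ 0.0186 -0.0753]
 [-0.0205 -0.0775]]
```

Call:
{"method": "servo_tool", "body": {
  "increments": [
    {"offset": [0, 0.1, 0.7], "yaw": 0},
    {"offset": [0, 0.1, 1.4], "yaw": 0},
    {"offset": [0, 0.1, 2.1], "yaw": 0},
    {"offset": [0, 0.1, 2.8], "yaw": 0},
    {"offset": [0, 0.1, 3.5], "yaw": 0},
    {"offset": [0, 0.1, 4.2], "yaw": 0},
    {"offset": [0, 0.1, 4.9], "yaw": 0},
    {"offset": [0, 0.1, 5.6], "yaw": 0}
  ]
}}

```text
clock: 13.0
tcp_pos: [0.5166, -0.0614, -0.0262]
orientation: [0.645, 0.289, 0.646, -0.289]
wrist_force: [-0.7, 1.1, -1.4]
finger_gap: 0.0513
```

```bash
python3 - <<'E'
from h import *
st();snap('scene','s7');crop('s7',170,280,270,460);snap('side','d7');crop('d7',120,230,250,410,5)
E
```

```text
t 13.0 tcp gauge [-0.1398  0.0005] z -0.0262 zyaw rel 0.0009 F gauge [-1.3  0.2] -1.4
```

View pics/s7c.png

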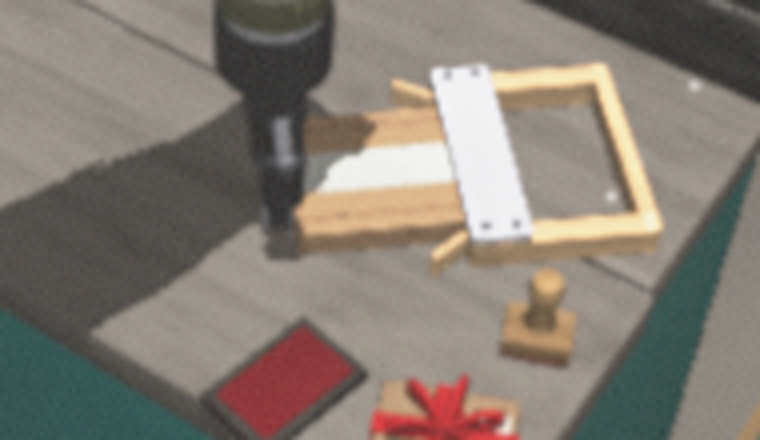

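View pics/d7c.png

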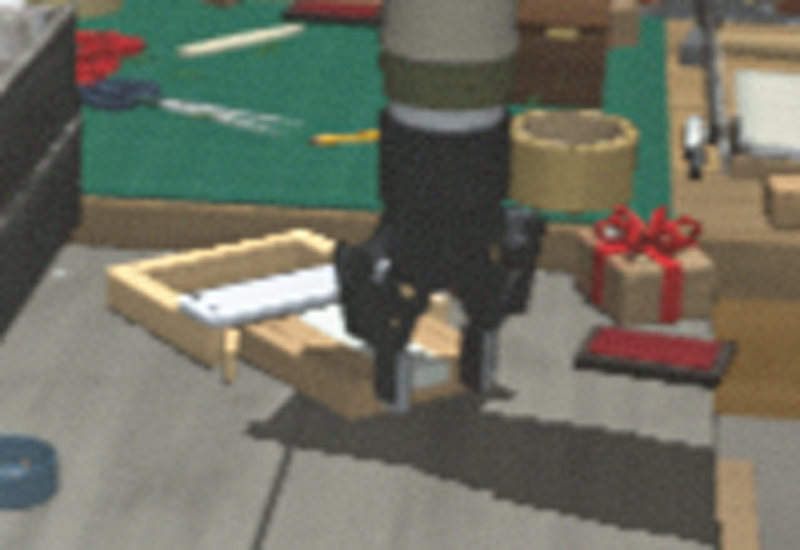

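The carton's leading end is through the throat and under the bridge edge, with low force. I'll continue.

Call:
{"method": "servo_tool", "body": {
  "increments": [
    {"offset": [0, 0, 0.7], "yaw": 0},
    {"offset": [0, 0, 1.4], "yaw": 0},
    {"offset": [0, 0, 2.1], "yaw": 0},
    {"offset": [0, 0, 2.8], "yaw": 0},
    {"offset": [0, 0, 3.5], "yaw": 0},
    {"offset": [0, 0, 4.2], "yaw": 0},
    {"offset": [0, 0, 4.9], "yaw": 0},
    {"offset": [0, 0, 5.6], "yaw": 0}
  ]
}}

```text
clock: 13.9
tcp_pos: [0.5539, -0.1031, -0.0262]
orientation: [0.646, 0.289, 0.646, -0.289]
wrist_force: [-1.5, 1.9, 0.4]
finger_gap: 0.051
```

```bash
python3 - <<'E'
from h import *
st();snap('scene','s8');crop('s8',170,280,270,460)
E
```

```text
t 13.9 tcp gauge [-0.0838  0.0006] z -0.0262 zyaw rel 0.001 F gauge [-2.5  0.1] 0.4
```

View pics/s8c.png

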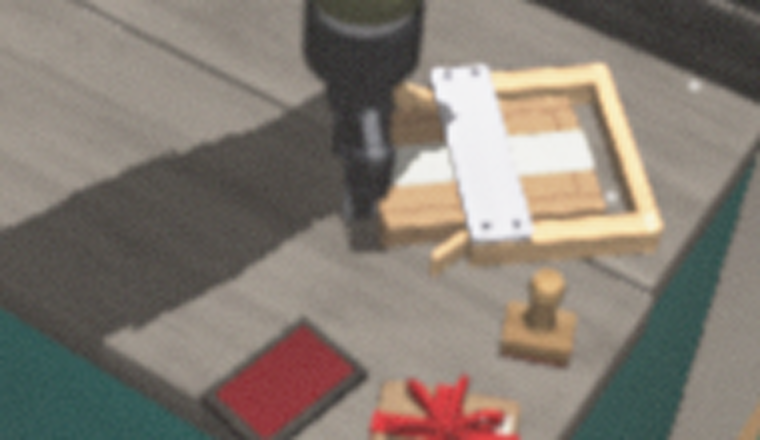

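Call:
{"method": "servo_tool", "body": {
  "increments": [
    {"offset": [0, 0, 0.3], "yaw": 0},
    {"offset": [0, 0, 0.6], "yaw": 0},
    {"offset": [0, 0, 0.9], "yaw": 0},
    {"offset": [0, 0, 1.2], "yaw": 0},
    {"offset": [0, 0, 1.4], "yaw": 0},
    {"offset": [0, 0, 1.5], "yaw": 0},
    {"offset": [0, 0, 1.6], "yaw": 0},
    {"offset": [0, 0, 1.6], "yaw": 0}
  ]
}}

```text
clock: 14.75
tcp_pos: [0.5643, -0.1147, -0.0262]
orientation: [0.646, 0.289, 0.645, -0.289]
wrist_force: [-1.0, 2.0, 0.3]
finger_gap: 0.0514
```

Call:
{"method": "servo_tool", "body": {
  "increments": [
    {"offset": [0, 0, 0.05], "yaw": 0},
    {"offset": [0, 0, 0.1], "yaw": 0},
    {"offset": [0, 0, 0.15], "yaw": 0},
    {"offset": [0, 0, 0.2], "yaw": 0},
    {"offset": [0, 0, 0.2], "yaw": 0},
    {"offset": [0, 0, 0.2], "yaw": 0},
    {"offset": [0, 0, 0.2], "yaw": 0},
    {"offset": [0, 0, 0.2], "yaw": 0}
  ]
}}

```text
clock: 15.55
tcp_pos: [0.5656, -0.1162, -0.0262]
orientation: [0.646, 0.289, 0.645, -0.289]
wrist_force: [-0.4, 1.4, 1.7]
finger_gap: 0.0517
```

```bash
python3 - <<'E'
from h import *
st();snap('scene','s9');crop('s9',170,280,270,460)
E
```

```text
t 15.55 tcp gauge [-0.0663  0.0006] z -0.0262 zyaw rel 0.0009 F gauge [-1.3  0.6] 1.7
```

View pics/s9c.png

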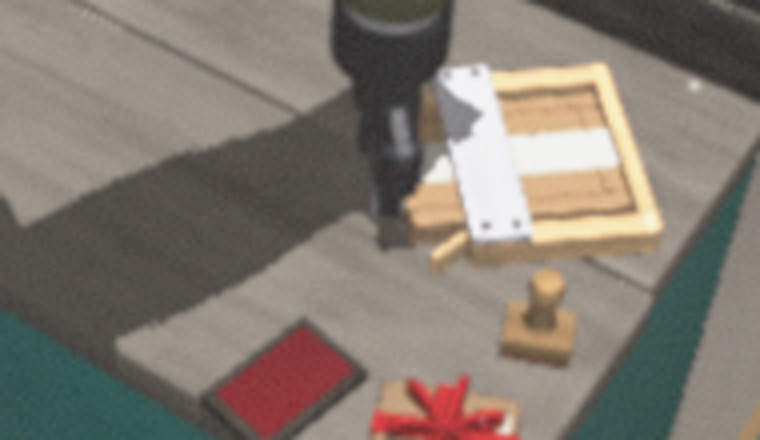

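Call:
{"method": "servo_tool", "body": {
  "increments": [
    {"offset": [0, 0, 0.05], "yaw": 0},
    {"offset": [0, 0, 0.1], "yaw": 0},
    {"offset": [0, 0, 0.15], "yaw": 0},
    {"offset": [0, 0, 0.2], "yaw": 0},
    {"offset": [0, 0, 0.2], "yaw": 0},
    {"offset": [0, 0, 0.2], "yaw": 0},
    {"offset": [0, 0, 0.2], "yaw": 0},
    {"offset": [0, 0, 0.2], "yaw": 0}
  ]
}}

```text
clock: 16.4
tcp_pos: [0.5665, -0.1172, -0.0262]
orientation: [0.645, 0.289, 0.646, -0.288]
wrist_force: [-3.2, 4.2, 3.1]
finger_gap: 0.051
```

Call:
{"method": "servo_tool", "body": {
  "increments": [
    {"offset": [0, 0, 0.05], "yaw": 0},
    {"offset": [0, 0, 0.1], "yaw": 0},
    {"offset": [0, 0, 0.15], "yaw": 0},
    {"offset": [0, 0, 0.15], "yaw": 0},
    {"offset": [0, 0, 0.15], "yaw": 0},
    {"offset": [0, 0, 0.15], "yaw": 0},
    {"offset": [0, 0, 0.15], "yaw": 0},
    {"offset": [0, 0, 0.15], "yaw": 0}
  ]
}}

```text
clock: 17.2
tcp_pos: [0.5665, -0.1172, -0.0263]
orientation: [0.645, 0.289, 0.647, -0.288]
wrist_force: [-5.4, 8.0, 6.0]
finger_gap: 0.0512
```

```bash
python3 - <<'E'
from h import *
st()
E
```

```text
t 17.2 tcp gauge [-0.0649  0.0006] z -0.0263 zyaw rel 0.0016 F gauge [-9.5  1.3] 6.0
```

The tool has stopped advancing and the force is rising, so the carton is against the stop. I'll back off straight, rise and check.

Call:
{"method": "servo_tool", "body": {
  "increments": [
    {"offset": [0, 0, -0.2], "yaw": 0},
    {"offset": [0, 0, -0.8], "yaw": 0},
    {"offset": [0, 0, -2], "yaw": 0},
    {"offset": [0, 0, -4], "yaw": 0},
    {"offset": [-2, 0, -6], "yaw": 0},
    {"offset": [-6, 0, -8], "yaw": 0},
    {"offset": [-11, 0, -10], "yaw": 0},
    {"offset": [-16, 0, -12], "yaw": 0}
  ]
}}

```text
clock: 18.0
tcp_pos: [0.4884, -0.0306, 0.1278]
orientation: [0.645, 0.289, 0.646, -0.289]
wrist_force: [1.4, -0.5, -0.3]
finger_gap: 0.051
```

Call:
{"method": "servo_tool", "body": {
  "increments": [
    {"offset": [-5, 0, 2], "yaw": 0},
    {"offset": [-9, 0, 4], "yaw": 0},
    {"offset": [-12, 0, 6], "yaw": 0},
    {"offset": [-12, 0, 6], "yaw": 0},
    {"offset": [-12, 0, 6], "yaw": 0},
    {"offset": [-12, 0, 6], "yaw": 0},
    {"offset": [-12, 0, 6], "yaw": 0},
    {"offset": [-12, 0, 6], "yaw": 0}
  ],
  "claw": 1
}}

```text
clock: 18.8
tcp_pos: [0.5288, -0.0755, 0.2455]
orientation: [0.645, 0.288, 0.646, -0.289]
wrist_force: [0.0, -0.2, -0.3]
finger_gap: 0.0856
```

```bash
python3 - <<'E'
from h import *
st();snap('scene','s10');crop('s10',170,280,270,460);snap('wrist','w10');snap('side','d10');crop('d10',120,230,250,410,5)
E
```

```text
t 18.8 tcp gauge [-0.1211  0.0002] z 0.2455 zyaw rel 0.0014 F gauge [ 0.2 -0.1] -0.3
```

View pics/s10c.png

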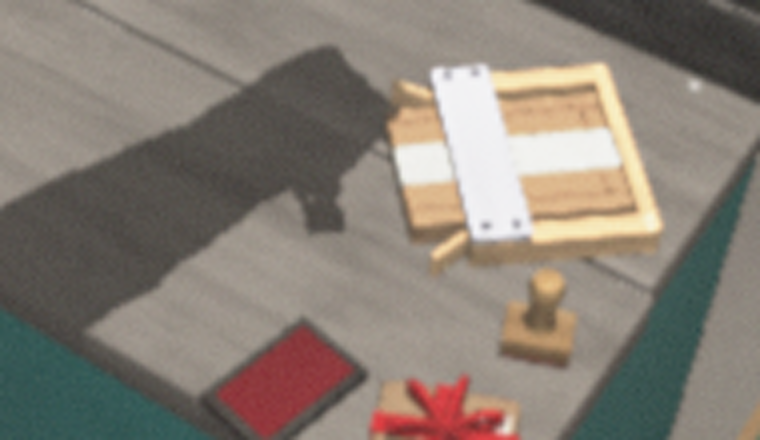

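View pics/w10.png

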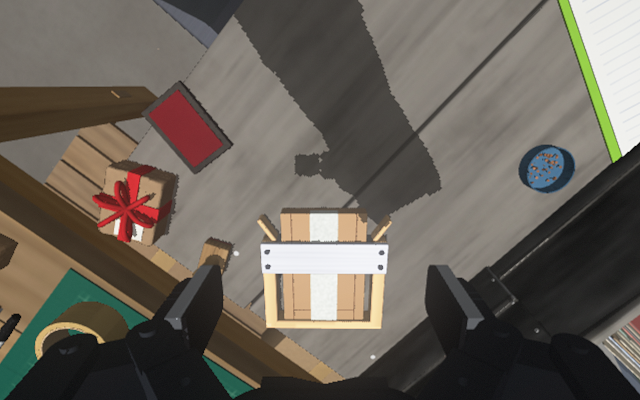

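View pics/d10c.png

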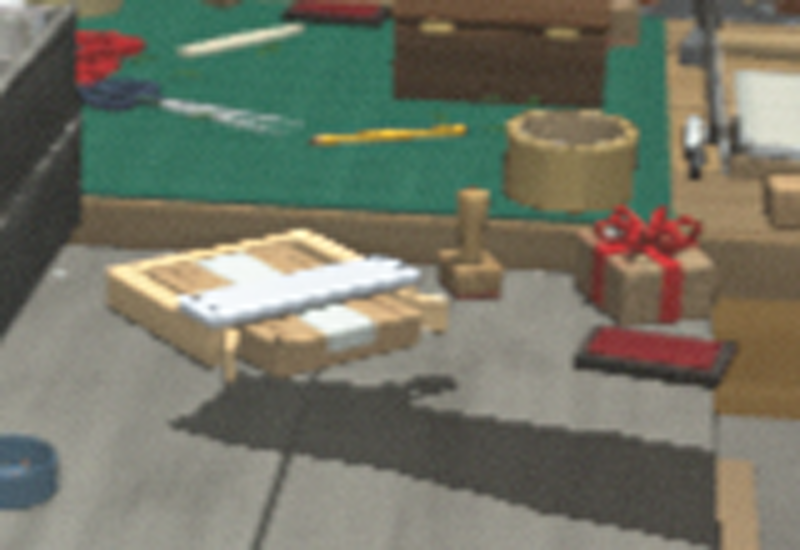

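The wrist view shows the carton seated square: trailing end near v=208, bridge from v=242 to 274, and the leading end meeting the stop near v=320. I'll check the numbers.

```bash
python3 - <<'E'
from h import *
z=load('w10')
t=plane(z,[(281,209),(366,208),(313,209),(340,209)],.022);b=plane(z,[(262,243),(386,243),(262,274),(387,274)],.033);f=plane(z,[(278,320),(369,320),(312,321),(337,321)],.022)
for n,q in (('trail',t),('bridge',b),('front',f)): print(n,((q[:,:2]-G)@RG).round(4).tolist())
P=cloud(z);
for u,v in ((300,220),(350,220),(300,300),(350,300),(290,240)): print(P[v,u,2].round(4))
for n,u,v in (('roll',202,187),('ink',341,266),('gift',380,282),('stamp',405,243),('tin',338,153),('oval',248,160)):
    print(n,np.linalg.norm(cloud(load('s10'))[v,u]-cloud(load('s0'))[v,u]).round(4))
E
```

```text
trail [[-0.0593, -0.0511], [-0.0606, 0.05], [-0.0593, -0.013], [-0.0593, 0.0191]]
bridge [[-0.0201, -0.074], [-0.0202, 0.0742], [0.0217, -0.0762], [0.0216, 0.0777]]
front [[0.0969, -0.0608], [0.0968, 0.0599], [0.0985, -0.0157], [0.0984, 0.0175]]
0.0219
0.0217
0.0226
0.0226
0.0215
roll 0.0047
ink 0.0004
gift 0.0049
stamp 0.0004
tin 0.0065
oval 0.0059
```

```bash
python3 - <<'E'
from h import *
z=load('w10')
cv2.imwrite('pics/w10c.png',cv2.resize(z['p'][200:335,255:395,::-1],None,fx=5.5,fy=4.4,interpolation=cv2.INTER_CUBIC))
P=cloud(z)
for v in range(203,220): print(v,[(((P[v,u,:2]-G)@RG)[0].round(4),P[v,u,2].round(4)) for u in (300,325,345)])
print()
for v in range(310,332,2): print(v,[(((P[v,u,:2]-G)@RG)[0].round(4),P[v,u,2].round(4)) for u in (300,345)])
E
```

```text
203 [(np.float64(-0.0592), np.float64(-0.0006)), (np.float64(-0.0599), np.float64(0.0012)), (np.float64(-0.0587), np.float64(-0.0024))]
204 [(np.float64(-0.0581), np.float64(-0.0001)), (np.float64(-0.0581), np.float64(-0.0)), (np.float64(-0.052), np.float64(-0.0181))]
205 [(np.float64(-0.0567), np.float64(-0.0003)), (np.float64(-0.0569), np.float64(0.0003)), (np.float64(-0.0519), np.float64(-0.0144))]
206 [(np.float64(-0.0553), np.float64(-0.0004)), (np.float64(-0.0555), np.float64(-0.0)), (np.float64(-0.0516), np.float64(-0.0115))]
207 [(np.float64(-0.0537), np.float64(-0.0011)), (np.float64(-0.054), np.float64(-0.0004)), (np.float64(-0.0508), np.float64(-0.0096))]
208 [(np.float64(-0.0524), np.float64(-0.0011)), (np.float64(-0.0529), np.float64(0.0002)), (np.float64(-0.0516), np.float64(-0.0037))]
209 [(np.float64(-0.0531), np.float64(0.0046)), (np.float64(-0.0531), np.float64(0.0046)), (np.float64(-0.0526), np.float64(0.003))]
210 [(np.float64(-0.0532), np.float64(0.0085)), (np.float64(-0.0529), np.float64(0.0075)), (np.float64(-0.0533), np.float64(0.0086))]
211 [(np.float64(-0.05
[... 1456 characters left out ...]
.float64(0.0911), np.float64(0.0214)), (np.float64(0.0905), np.float64(0.0221))]
318 [(np.float64(0.0948), np.float64(0.0206)), (np.float64(0.0938), np.float64(0.0219))]
320 [(np.float64(0.0958), np.float64(0.0234)), (np.float64(0.0974), np.float64(0.0213))]
322 [(np.float64(0.0987), np.float64(0.0237)), (np.float64(0.0983), np.float64(0.0243))]
324 [(np.float64(0.1009), np.float64(0.025)), (np.float64(0.1024), np.float64(0.0229))]
326 [(np.float64(0.1056), np.float64(0.023)), (np.float64(0.1041), np.float64(0.0249))]
328 [(np.float64(0.1078), np.float64(0.0242)), (np.float64(0.1081), np.float64(0.0238))]
330 [(np.float64(0.131), np.float64(-0.001)), (np.float64(0.1309), np.float64(-0.001))]
```

View pics/w10c.png

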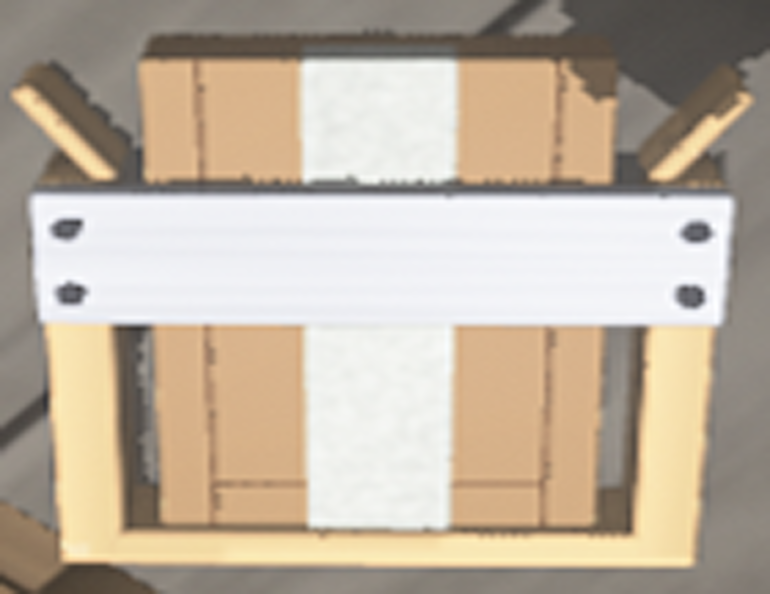

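The rear face is at x = -53 mm in my gauge frame, which has about 1–2 mm of error (home is -55). The leading end touches the stop, and the carton is square and close to centred. I'm handing in.

```bash
python3 -c "
from workcell import env
print(env.hand_in())"
```

```text
the job is handed in; nothing more can be done
None
```

I pushed the carton under the bridge and fully home against the stop, and handed the job in at about 19 s of the 64 s. I nudged its left side with shut fingers to square and centre it. Then I pushed its rear with the fingers half open, turning it gently, until it stopped advancing at about 10 N.

**Last checks:**
- **Home:** the rear face measured x ≈ -53 mm in my gauge frame, where home is -55 mm and my error is about 1–2 mm. The wrist view shows the leading end meeting the stop with no visible gap.
- **Square and centred:** the rear corners sit at about y = -51 and +50 mm, and the rear face looks square to the gauge.
- **Flat:** the top is at about 22 mm at both ends, so it has not tipped or lifted.
- **Other things:** single-pixel depth checks in the scene view changed by 0.4–6.5 mm. The larger ones look like depth noise, and I never went near those objects.
- **Arm:** the gripper is raised clear and touching nothing.

**Disagreements:**
- **Fingertips:** they measured about 34–36 mm above the stated tool point. My first sideways pass therefore went over the carton without touching it, and I corrected the height from the images.
- **Sideways position:** before the carton entered the mouth, the scene and side cameras differed by about 6 mm on its sideways position. It still went through the throat without jamming.
- **Rear edge:** one quick pixel reading put it at -59 to -60 mm, because I had taken the foot of the rear face for its top edge. The depth profile gave the -53 mm above.

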